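# Free the plaster mould from the seized screw press

### The job

The press's T-bar knob is seized with dried clay: break it loose with a short firm twist anticlockwise (seen from above), then unscrew it all the way until you feel it come up against its sprung end stop, without forcing it further. Then take the plaster mould out of the press and set it down gently, level, on the middle of the wooden drying board, and let go; leave the bowl, the clay medallion and the brush where they are.

Things in the scene. Friction and masses are not known exactly. Their poses are not given: they have to be found in the camera images.
- press: grey screw press, fixed to the table. Origin on the table under the screw axis, z up, -x is its open front. Base plate 12 mm thick, 170 mm wide (y), from x = -180 to +60 mm. Two 24 mm square posts at x = 0, y = -70 and +70 mm carry a beam 164 mm long (y), 34 mm deep (x), from 100 to 128 mm high. The screw passes the beam's middle; the knob is on top
- knob_grip (a point): middle of the grip bar of the black T-bar knob, on the screw axis, 168 mm above the table. The bar is 90 mm long along this point's x axis, 16 mm thick along its y axis, 40 mm high (24 mm of it below this point), over a round hub 42 mm across and 16 mm high on the beam's top. It turns with the knob but does not rise; at the start it lies along the press's y
- knob (a joint): angle of the knob in rad: 0 at the start, grows anticlockwise seen from above (unscrewing) up to its sprung end stop. Seized: after a few hundredths of a rad of play at most it needs 0.6 to 1.2 N m (differs each time), falling to about 0.1 N m by 0.35 rad; let go before that, it springs back. Beyond 0.35 rad it turns freely. Grip it firmly
- foot (a joint): height in m by which the knob has raised the steel foot: 0 at the start, 3.5 mm per rad of the knob. The foot is a disc of 56 mm diameter lying on the mould's top; a nose of 28 mm diameter under it reaches 8 mm down into the pour hole, so the mould is free from 8 mm on
- mould: white plaster mould, a block 170 mm long (x), 60 mm wide (y), 50 mm high, 0.4 to 0.75 kg; origin at the centre of its underside. It starts on the press's base plate, its +x end under the beam, its middle 60 mm in front of the screw axis, and slides out level towards the press's -x. Grip it across its width from above, 25 to 35 mm from its middle towards -x, clear of the beam
- board: fixed wooden drying board 240 mm square, its top 18 mm above the table; origin at table height under its middle
- bowl: white bowl, 120 mm across, 50 mm high, bystander; origin at the centre of its underside
- medallion: flat terracotta disc, 90 mm across, 18 mm high, bystander; origin at the centre of its underside
- brush: flat brush 190 mm long, bystander; origin at the middle of its underside
- pour_hole (a point): centre of the mouth of the mould's pour hole: 36 mm square, 12 mm deep, in the mould's top, 60 mm from its middle towards its +x end; the foot's nose sits in it at the start
- stop (a joint): how far the knob presses the sprung end stop inside the press, in rad: 0 until the knob comes up against it, between 2.8 and 3.8 rad of the knob; the place differs each time and cannot be seen. From there it yields like a spring of 6 N m per rad (felt as a rising twisting moment). Reached: over 0.04, about 0.3 N m; forced: over 0.25, about 1.5 N m. Let go, the knob may spring back a little

How it is judged:
On the way, in this order (a step that is already met when the one before it is completed fails the run):
1. the seized knob is broken loose (value of joint knob above 0.35 rad), for 0.1 s.
2. the knob is unscrewed up against its sprung end stop (value of joint stop above 0.04 rad), for 0.1 s.
At the end, for the whole second after the job is handed in: the mould stands upright and still on the board, its middle within 30 mm of the board's middle, lying flat (within 0.06 rad), and the press's foot is still raised at least 7.5 mm (horizontal distance between mould and board below 0.03 m and z of mould in the frame of board between 0.015 and 0.021 m and angle between mould's own z axis and vertical below 0.06 rad and linear speed of mould below 0.02 m/s and value of joint foot above 0.0075 m); the robot touches nothing.
It fails at once if the mould is dragged more than 15 mm while the foot is raised less than 6 mm (distance of mould from where it was at the start of the episode above 0.015 m and value of joint foot below 0.006 m).
It fails at once if the mould is tilted by more than 0.5 rad (angle between mould's own z axis and vertical above 0.5 rad).
It fails at once if the mould is dropped or slammed on the board (faster than 0.5 m/s within 25 mm above it) (linear speed of mould above 0.5 m/s and z of mould in the frame of board below 0.043 m and horizontal distance between mould and board below 0.12 m).
It fails at once if the bowl, the medallion or the brush is moved more than 30 mm (distance of any of bowl, medallion, brush from where it was at the start of the episode above 0.03 m).
It fails at once if the knob is forced against its end stop (stop pressed more than 0.25 rad) (value of joint stop above 0.25 rad).
It also fails if it takes over 72 s, if anything falls off the work surface, if the arm or the gripper's body presses on something with over 40 N, if the wrist force passes 120 N, or if a joint passes its speed limit or range.

### The arm

A 6-joint arm with a two-finger parallel gripper is mounted at the origin on the work surface. World frame = base frame: x ahead of the robot, y to its left, z up, the work surface at z = 0. Lengths are in m, angles in rad, forces in N, time in s.
With the tool pointing down it reaches from about 0.275 to 1 m from the base axis. Payload 8.4 kg.
Tool frame: the origin (TCP) lies midway between the tips of the shut fingers; the grasp point (between the pads) lies manip.grasp_offset behind it (manip.grasp_offset is the distance from the TCP to the grasp point, in m); z points along the fingers, y is the line along which they close (so a half turn about z gives the same grasp; the last joint's range is limited). The gripper opens to 85 mm and grips with 20 to 120 N. Pads are 22 mm wide; open, the fingers measure 114 mm over their backs; the gripper's body (76 mm by 85 mm) begins 54 mm behind the grasp point. The pads swing forward as they close: fully open they stand 13 mm farther back than shut.
Start: joints at [-1.342, 0.353, 1.633, -0, 1.155, -0.002], TCP at [0.143, -0.608, 0.231] pointing down, gripper open.
Joint ranges: [-2.63, 2.63], [-0.92, 2.1], [0.06, 2.66], [-1.3, 4.44], [0, 2.69], [-3.02, 3.02]. Speed limits (rad/s): [2.22, 2.22, 2.79, 3.14, 3.14, 3.14].

### API

Orientations are given as a unit quaternion [x, y, z, w].
In Python, from cell import manip, vision, probe_bus, job_done gives the robot as it stands (manip), with the cameras (vision), the readings (probe_bus) and the job as plain functions.
- The arm moves only by the tool nudge_tcp, called after ">>>" in YAML: its name, and indented under it one key for each argument. Schema: {"type":"object","properties":{"ticks":{"type":"object","properties":{"plan":{"type":"array","items":{"type":"array","items":{"type":"number"},"minItems":4,"maxItems":4},"minItems":1,"maxItems":20}},"additionalProperties":false,"required":["plan"]},"aperture":{"type":"number"},"grip_force":{"type":"number"},"only":{"type":"string"},"quiet":{"type":"boolean"},"lines":{"type":"string"}},"required":["ticks"],"additionalProperties":false}. ticks is an object whose key "plan" holds a list of rows, 1 to 20 of them, each of 4 numbers: dx, dy, dz in m, then a turn about the tool's z in rad; each row is the pose to reach, as a shift and turn from the pose commanded when the call began, along the tool's axes at that moment; what a row does not reach only later rows make up. A row lasts 1/10 s, in which the tool goes at most 0.05 m and 0.15 rad, less where a joint would pass 70% of its speed; a pose out of reach is approached as far as the arm can. aperture is the opening from 0.0 (shut) to 1.0 (fully open), set as the call begins (left out keeps the last). The fingers move at their own pace and stop on an object; grip_force is the grip in N (left out, the last holds). Time passes only in rows, so rows that do not move let the fingers close. The tool returns the time, the measured TCP pose, the force, the opening and the grip force at its end. only (a regular expression) keeps the lines of the reply that match it, lines (a string "A,B") keeps lines A to B, and quiet returns only ok. Input that does not fit is refused with a message, and nothing moves.
- probe_bus.read_state(): the state, without advancing time (a new reading comes with each control period).
- vision.camera(name): name is "side" or "top" or "wrist"; returns (picture, depth): 480x640x3 uint8, red, green, blue; 480x640 float32, m along the optical axis (not along the pixel's ray), 0 where there is no reading.
- vision.camera_model(name): a dict with "mtx" (3x3 intrinsics, pixels), "extrinsics" (4x4, takes a point from camera to world coordinates); the wrist camera has in their place "hand_eye" (4x4, takes a point from camera to tool coordinates, whose origin is the TCP and whose axes are the flange's). Camera axes: x right, y up, looking along -z (the intrinsics and any distortion apply to the point x, -y, -z); pixel columns grow to the right and rows downward; lengths in m; the calibration is good to about 2 mm. A picture is of the moment at which its call begins: read the wrist's pose just before it. camera_model takes no time and is no camera call.
- job_done(): hands the job in; it is judged then, once.
The state is a dict: "time": time; "joints": joint angles; "dq": joint speeds; "joint_torque": joint torques, N m; "eef_pos": TCP position; "ee_rot": TCP orientation; "ft_force": force on the tool from outside, world axes, zero at the start; "torque": the same for the moment, N m; "opening": opening from 0.0 (shut) to 1.0 (fully open); "grasp_force": force on a finger pad.
Only numpy, scipy, OpenCV 4.12 (cv2) and the standard library are available. Lean on these libraries where they do the work, as an engineer would, in place of code of your own. Each camera call takes 0.05 s, during which the arm holds its last target. There are 200 camera calls.

## Working session

There is one attempt and no reset: what is moved stays moved. The work goes in short steps, Python scripts to look and compute and a tool call to move; the robot and the scene stay as the last step left them, time stands still between calls to the robot, and variables do not carry over. Pictures are saved under pics/ and viewed, at most 10 in all, crops included, and the job is handed in when it is done.

```bash
ls; mkdir -p pics; python3 - <<'E'
from cell import manip, vision, probe_bus, job_done
import cv2,numpy as np
s=probe_bus.read_state();print(s);print(manip.grasp_offset)
for n in("top","side"):
    p,d=vision.camera(n);cv2.imwrite(f"pics/{n}0.png",p[:,:,::-1]);np.save(f"pics/{n}0.npy",d);print(n,vision.camera_model(n),(d>0).mean())
E
```

```text
cell.py
pics
{'time': 0.0, 'joints': array([-1.34241187e+00,  3.53661524e-01,  1.63417716e+00,  2.31438708e-05,
        1.15520234e+00, -2.40903392e-03]), 'dq': array([-0.00087685,  0.0003848 , -0.0001968 , -0.00143559,  0.00040362,
       -0.00041208]), 'joint_torque': array([-1.06638960e-03, -6.05253267e+01, -3.42073882e+01, -2.45911724e-04,
        9.29509057e-03, -3.15510681e-05]), 'eef_pos': array([ 0.14285636, -0.60793747,  0.23053493]), 'ee_rot': array([ 9.93349459e-01,  1.15136124e-01, -7.11338680e-05, -7.20759509e-04]), 'ft_force': array([ 0.02361012,  0.18866813, -0.03060551]), 'torque': array([ 0.03585731, -0.00483454, -0.03073565]), 'grasp_force': 0.0, 'opening': 1.0001977528677155}
0.0187
top {'mtx': array([[596.04271428,   0.        , 316.09801796],
       [  0.        , 596.04271428, 234.77655296],
       [  0.        ,   0.        ,   1.        ]]), 'extrinsics': array([[ 0.00531117,  0.98145634, -0.19161221,  0.31776851],
       [-0.99991875,  0.00743294,  0.01035615,  0.01189127],
       [ 0.01158836,  0.19154164,  0.98141607,  1.5735996 ],
       [ 0.        ,  0.        ,  0.        ,  1.        ]])} 0.9960481770833334
side {'mtx': array([[599.93821097,   0.        , 311.00453116],
       [  0.        , 599.93821097, 243.3319052 ],
       [  0.        ,   0.        ,   1.        ]]), 'extrinsics': array([[-0.97304362,  0.16472314, -0.16140759,  0.36657629],
       [-0.23049618, -0.7176666 ,  0.65713481,  0.96194061],
       [-0.00759153,  0.67662467,  0.73628896,  1.17510888],
       [ 0.        ,  0.        ,  0.        ,  1.        ]])} 0.99607421875
```

View pics/top0.png

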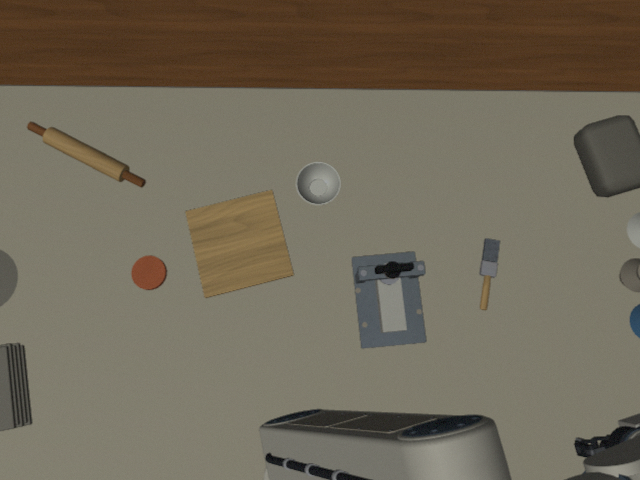

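View pics/side0.png

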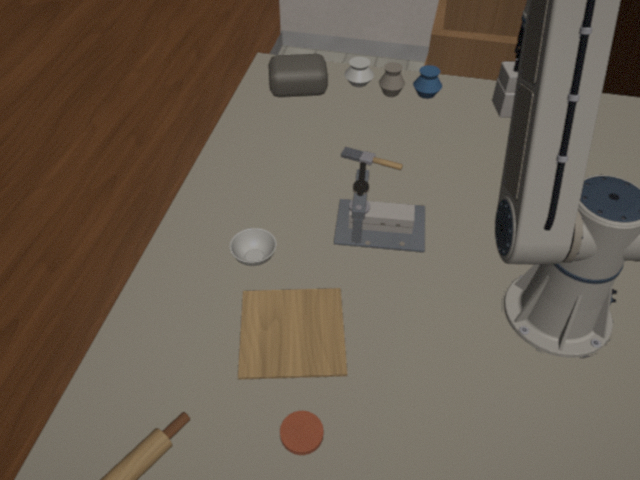

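The top view shows the board near (240,244), the press plate near (388,300) with its knob at (392,269), the mould at (393,303), the bowl at (318,183), the brush at (488,272) and the medallion at (149,272). The side view shows the board at (293,332), the knob at (361,187) and the mould at (388,217).

```bash
cat > h.py <<'E'
import numpy as np,cv2
from cell import manip, vision, probe_bus, job_done
from scipy.spatial.transform import Rotation as R
def cloud(d,M,T):
    v,u=np.mgrid[:d.shape[0],:d.shape[1]]
    P=np.stack([(u-M[0,2])/M[0,0]*d,-(v-M[1,2])/M[1,1]*d,-d],-1)
    return P@T[:3,:3].T+T[:3,3]
def ray(n,uv,z,T=None):
    m=vision.camera_model(n);M=m["mtx"];T=m["extrinsics"] if T is None else T
    uv=np.atleast_2d(uv).astype(float)
    r=np.c_[(uv[:,0]-M[0,2])/M[0,0],-(uv[:,1]-M[1,2])/M[1,1],-np.ones(len(uv))]@T[:3,:3].T
    return T[:3,3]+r*((z-T[2,3])/r[:,2])[:,None]
def rect(P):
    (c,s,a)=cv2.minAreaRect((P[:,:2]*1000).astype(np.float32)); return np.round(c,1),np.round(s,1),round(a,1)
E
python3 - <<'E'
from h import *
for n in("top","side"):
    m=vision.camera_model(n);d=np.load(f"pics/{n}0.npy");p=cv2.imread(f"pics/{n}0.png").astype(int)
    P=cloud(d,m["mtx"],m["extrinsics"]);hsv=cv2.cvtColor(p.astype(np.uint8),cv2.COLOR_BGR2HSV).astype(int)
    H,S,V=[hsv[...,i] for i in range(3)]
    x,y,z=[P[...,i] for i in range(3)]
    u0,v0=((392,269) if n=="top" else (361,187))
    vv,uu=np.mgrid[:480,:640]
    near=(abs(uu-u0)<60)&(abs(vv-v0)<95)
    def rep(name,k):
        k=cv2.morphologyEx(k.astype(np.uint8),cv2.MORPH_OPEN,np.ones((2,2)))
        num,l,st,_=cv2.connectedComponentsWithStats(k)
        if num<2: print(n,name,'none');return
        i=1+st[1:,4].argmax();k=l==i;Q=P[k]
        print(n,name,k.sum(),'z',np.percentile(Q[:,2],[5,50,95]).round(4),'mean',Q.mean(0).round(4),'rect',rect(Q))
    rep('knob',near&(V<45)&(z>.145))
    rep('knobtop',near&(V<60)&(z>.178))
    rep('beam',near&(z>.115)&(z<.137)&(V>50))
    rep('mould',near&(z>.045)&(z<.08)&(S<40)&(V>110))
    rep('plate',near&(z>.005)&(z<.02)&(x>.1))
    rep('board',(S>60)&(z>.012)&(z<.026)&(H>8)&(H<30)&(y>.05)&(y<.45)&(x<.65))
    rep('tbl',(S<60)&(z<.008)&(x<.65)&(x>.3)&(y>-.2)&(y<.5))
    rep('bowl',(z>.02)&(S<40)&(abs(x-.5)<.12)&(abs(y)<.1)&(V>110))
E
```

```text
top knob 310 z [0.1324 0.1824 0.1889] mean [ 0.5097 -0.1885  0.1789] rect (array([438.4, -98.2]), array([ 54.6, 322.1]), 38.0)
top knobtop 251 z [0.1612 0.1836 0.1896] mean [ 0.5107 -0.1895  0.1862] rect (array([ 441.6, -101.2]), array([ 56.6, 330.6]), 37.9)
top beam 287 z [0.0737 0.1289 0.1371] mean [ 0.503  -0.1363  0.1295] rect (array([430.4, -63. ]), array([ 62.7, 263.1]), 43.0)
top mould 1233 z [0.0544 0.0633 0.0698] mean [ 0.43   -0.1978  0.0663] rect (array([ 412.6, -107.8]), array([134.5, 274.1]), 12.3)
top plate 2808 z [0.0054 0.0131 0.0197] mean [ 0.4087 -0.1979  0.0185] rect (array([ 418.4, -137. ]), array([185. , 308.1]), 3.1)
top board 5483 z [0.0125 0.0191 0.0251] mean [0.561  0.1949 0.027 ] rect (array([482.4, 167.5]), array([396.7, 240.2]), 14.5)
top tbl 24415 z [-0.0047  0.0013  0.0074] mean [0.4462 0.1611 0.0079] rect (array([473.4, 148.6]), array([700.5, 351.8]), 90.0)
top bowl none
side knob 152 z [0.1429 0.1806 0.1858] mean [ 0.508  -0.1528  0.1864] rect (array([445.1, 370.6]), array([  15.7, 1192.9]), 6.8)
side knobtop 128 z [0.1494 0.1822 0.1859] mean [ 0.5104 -0.1725  0.187 ] rect (array([446.2, 363.9]), array([  15.4, 1206.5]), 6.9)
side beam 291 z [0.0681 0.1263 0.1319] mean [ 0.5062 -0.1357  0.1224] rect (array([454.7, 325.1]), array([  36.3, 1285.2]), 6.3)
side mould 922 z [0.0461 0.0603 0.0655] mean [ 0.4298 -0.1839  0.0621] rect (array([431. , 342.1]), array([1239.5,  130.4]), 89.9)
side plate 1900 z [0.0053 0.0111 0.0165] mean [ 0.4551 -0.1498  0.0147] rect (array([397.6, 340.7]), array([ 227. , 1241.6]), 6.5)
side board 6434 z [0.0129 0.0174 0.0215] mean [0.5618 0.2155 0.0228] rect (array([524.5, 516.1]), array([198.1, 925. ]), 7.4)
side tbl 27883 z [-0.0045 -0.0004  0.0037] mean [0.4458 0.2242 0.0033] rect (array([473., 381.]), array([1161.6,  350.9]), 89.9)
side bowl none
```

Both depth views confirm the heights: knob top about 0.184, mould top about 0.062, board about 0.018. The depth is noisy, so I'll cast pixel masks onto those planes.

```bash
python3 - <<'E'
from h import *
for n in("top","side"):
    d=np.load(f"pics/{n}0.npy");p=cv2.imread(f"pics/{n}0.png");hsv=cv2.cvtColor(p,cv2.COLOR_BGR2HSV).astype(int)
    m=vision.camera_model(n);z=cv2.medianBlur(cloud(d,m["mtx"],m["extrinsics"])[...,2].astype(np.float32),5)
    H,S,V=[hsv[...,i] for i in range(3)];vv,uu=np.mgrid[:480,:640]
    def rep(name,k,h,sd,c):
        k=cv2.morphologyEx(k.astype(np.uint8),cv2.MORPH_OPEN,np.ones((2,2)))
        num,l,st,ce=cv2.connectedComponentsWithStats(k)
        i=1+np.argmax([st[j,4] if np.hypot(*(ce[j]-c))<50 else 0 for j in range(1,num)])
        v,u=np.nonzero(l==i);q=ray(n,np.c_[u,v],h)
        print(n,name,len(u),'px',ce[i].round(),rect(q),'mean',(q.mean(0)*1000).round(1))
    A=dict(top=dict(knob=(392,269),mould=(393,303),plate=(388,320),board=(240,244),bowl=(318,183),med=(149,272)),side=dict(knob=(361,187),mould=(388,217),plate=(388,235),board=(293,332),bowl=(253,247),med=(301,432)))[n]
    near=lambda c,r=60:(np.hypot(uu-c[0],vv-c[1])<r)
    rep('knob',near(A['knob'],30)&(V<50)&(z>.15),.184,0,A['knob'])
    rep('mould',near(A['mould'])&(S<35)&(V>125)&(z<.085)&(z>.035),.062,0,A['mould'])
    rep('plate',near(A['plate'],80)&(S>35)&(H>95)&(H<125)&(z<.03),.012,0,A['plate'])
    rep('board',near(A['board'],90)&(S>65)&(H<30),.018,0,A['board'])
    rep('bowl',near(A['bowl'],35)&(z>.03),.05,0,A['bowl'])
    rep('med',near(A['med'],35)&(S>120),.018,0,A['med'])
E
```

```text
top knob 301 px [395. 269.] (array([ 509.3, -188.8]), array([19.3, 90.9]), 5.6) mean [ 509.2 -188.7  184. ]
top mould 1096 px [393. 307.] (array([ 431.1, -198.3]), array([127.2,  58.3]), 5.5) mean [ 427.4 -198.6   62. ]Traceback (most recent call last):
  File "<stdin>", line 16, in <module>
  File "<stdin>", line 9, in rep
    return _wrapfunc(a, 'argmax', axis=axis, out=out, **kwds)
    return _wrapit(obj, method, *args, **kwds)
    result = getattr(arr, method)(*args, **kwds)
ValueError: attempt to get argmax of an empty sequence
```

```bash
cat > m.py <<'E'
from h import *
for n in("top","side"):
    d=np.load(f"pics/{n}0.npy");p=cv2.imread(f"pics/{n}0.png");hsv=cv2.cvtColor(p,cv2.COLOR_BGR2HSV).astype(int)
    m=vision.camera_model(n);z=cv2.medianBlur(cloud(d,m["mtx"],m["extrinsics"])[...,2].astype(np.float32),5)
    H,S,V=[hsv[...,i] for i in range(3)];vv,uu=np.mgrid[:480,:640]
    def rep(name,k,h,c):
        k=cv2.morphologyEx(k.astype(np.uint8),cv2.MORPH_OPEN,np.ones((2,2)))
        num,l,st,ce=cv2.connectedComponentsWithStats(k)
        if num<2: print(n,name,'none');return
        i=1+st[1:,4].argmax()
        v,u=np.nonzero(l==i);q=ray(n,np.c_[u,v],h)
        print(n,name,len(u),'px',ce[i].round(),rect(q),'mean',(q.mean(0)*1000).round(1))
    A=dict(top=dict(knob=(392,269),mould=(393,303),board=(240,244),bowl=(318,183),med=(149,272),brush=(488,272)),side=dict(knob=(361,187),mould=(388,217),board=(293,332),bowl=(253,247),med=(301,432),brush=(370,158)))[n]
    near=lambda c,r=60:(np.hypot(uu-c[0],vv-c[1])<r)
    rep('knob',near(A['knob'],30)&(V<50)&(z>.15),.184,A['knob'])
    rep('mould',near(A['mould'])&(S<35)&(V>125)&(z<.085)&(z>.035),.062,A['mould'])
    rep('mouldtop',near(A['mould'])&(S<35)&(V>125)&(z<.085)&(z>.056),.062,A['mould'])
    rep('board',near(A['board'],90)&(S>65)&(H<30),.018,A['board'])
    rep('bowl',near(A['bowl'],35)&(z>.03),.05,A['bowl'])
    rep('med',near(A['med'],35)&(S>120),.018,A['med'])
E
python3 m.py
```

```text
top knob 301 px [395. 269.] (array([ 509.3, -188.8]), array([19.3, 90.9]), 5.6) mean [ 509.2 -188.7  184. ]
top mould 1096 px [393. 307.] (array([ 431.1, -198.3]), array([127.2,  58.3]), 5.5) mean [ 427.4 -198.6   62. ]
top mouldtop 1092 px [393. 307.] (array([ 431.1, -198.3]), array([127.2,  58.3]), 5.5) mean [ 427.6 -198.7   62. ]
top board 8135 px [240. 244.] (array([596.4, 198. ]), array([241.3, 240.3]), 14.9) mean [594.6 198.   18. ]
top bowl 551 px [319. 180.] (array([752.7, -11.2]), array([115.3, 116.7]), 0.5) mean [764.7 -12.2  50. ]
top med 909 px [149. 273.] (array([515.3, 431.1]), array([87.6, 86.1]), 3.1) mean [515.4 431.2  18. ]
side knob 170 px [362. 180.] (array([ 510.2, -162.1]), array([ 14.8, 116.8]), 9.8) mean [ 508.8 -157.6  184. ]
side mould 720 px [392. 212.] (array([ 431.4, -190.4]), array([122.8,  60.1]), 5.9) mean [ 428.8 -190.    62. ]
side mouldtop 720 px [392. 212.] (array([ 431.4, -190.4]), array([122.8,  60.1]), 5.9) mean [ 428.8 -190.    62. ]
side board 9182 px [293. 335.] (array([597.6, 207.7]), array([239.4, 243.8]), 15.0) mean [595.9 214.5  18. ]
side bowl 454 px [253. 238.] (array([758.6, -17. ]), array([118. ,  86.7]), 22.8) mean [762.2 -26.2  50. ]
side med 1435 px [302. 433.] (array([517. , 440.9]), array([83.8, 89.8]), 13.1) mean [516.9 442.1  18. ]
```

>>> nudge_tcp:
  ticks: {"plan":[[0.1,-0.07,-0.02,0.4],[0.2,-0.14,-0.05,0.8],[0.3,-0.21,-0.07,1.2],[0.452,-0.324,-0.07,1.705],[0.452,-0.324,-0.07,1.705],[0.452,-0.324,-0.07,1.705],[0.452,-0.324,-0.07,1.705],[0.452,-0.324,-0.07,1.705],[0.452,-0.324,-0.07,1.705],[0.452,-0.324,-0.07,1.705],[0.452,-0.324,-0.07,1.705],[0.452,-0.324,-0.07,1.705],[0.452,-0.324,-0.07,1.705],[0.452,-0.324,-0.07,1.705],[0.452,-0.324,-0.07,1.705],[0.452,-0.324,-0.07,1.705]]}
  aperture: 1.0

```text
time: 1.7
eef_pos: [0.5081, -0.1904, 0.301]
ee_rot: [0.74, -0.672, -0.0, 0.0]
ft_force: [0.3, -0.3, 0.2]
opening: 1.003
grasp_force: 0.0
```

```bash
python3 - <<'E'
from h import *
s=probe_bus.read_state();print(s["joints"].round(3),s["eef_pos"],s["dq"].round(3))
p,d=vision.camera("wrist");cv2.imwrite("pics/w1.png",p[:,:,::-1]);np.savez("pics/w1.npz",d=d,p=s["eef_pos"],q=s["ee_rot"]);print(vision.camera_model("wrist"))
E
```

```text
[-0.361  0.163  1.728 -0.     1.252  2.684] [ 0.50811367 -0.1903624   0.30101509] [-0.007 -0.002 -0.001  0.002 -0.001  0.005]
{'mtx': array([[372.15452144,   0.        , 320.93425115],
       [  0.        , 372.15452144, 237.57099281],
       [  0.        ,   0.        ,   1.        ]]), 'hand_eye': array([[ 5.98929695e-04,  9.64348310e-01,  2.64635558e-01,
         6.71993333e-02],
       [ 9.99999761e-01, -6.69041070e-04,  1.74802940e-04,
        -1.99277893e-04],
       [ 3.45622977e-04,  2.64635390e-01, -9.64348480e-01,
        -1.43643735e-01],
       [ 0.00000000e+00,  0.00000000e+00,  0.00000000e+00,
         1.00000000e+00]])}
```

View pics/w1.png

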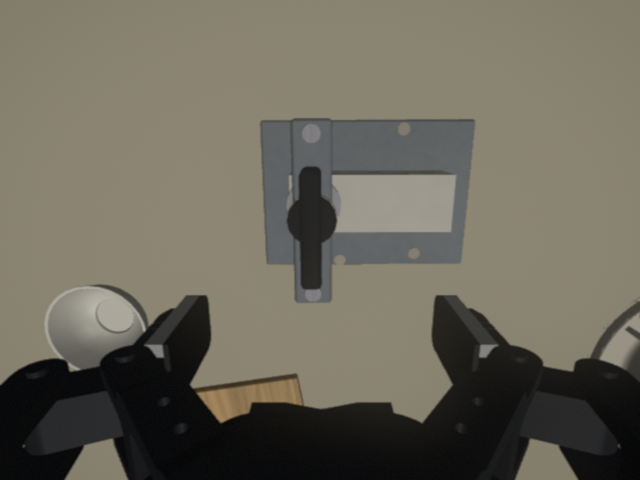

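The wrist view shows the bar at columns 301–321 and rows 167–290, with the mould top's front end at column 456 and its side edges at rows 173–233.

```bash
cat > w.py <<'E'
from h import *
f=np.load("pics/w1.npz");T=np.eye(4);T[:3,:3]=R.from_quat(f["q"]).as_matrix();T[:3,3]=f["p"]
T=T@vision.camera_model("wrist")["hand_eye"]
p=cv2.imread("pics/w1.png");hsv=cv2.cvtColor(p,cv2.COLOR_BGR2HSV).astype(int);V=hsv[...,2];S=hsv[...,1]
P=cloud(f["d"],vision.camera_model("wrist")["mtx"],T);z=cv2.medianBlur(P[...,2].astype(np.float32),5)
def rep(n,k,h):
    k=cv2.morphologyEx(k.astype(np.uint8),cv2.MORPH_OPEN,np.ones((3,3)));_,l,st,ce=cv2.connectedComponentsWithStats(k);i=1+st[1:,4].argmax()
    v,u=np.nonzero(l==i);q=ray("wrist",np.c_[u,v],h,T);print(n,ce[i].round(),'z',np.median(z[v,u]).round(4),rect(q),(q.mean(0)*1000).round(1))
box=np.zeros_like(V,bool);box[110:295,255:480]=1
rep('bar',box&(V<45)&(z>.172),.184)
rep('mould',box&(S<40)&(V>130)&(z>.05)&(z<.075),.062)
E
python3 w.py
```

```text
bar [310. 226.] z 0.1847 (array([ 516.6, -190.5]), array([15.3, 87.8]), 5.5) [ 516.5 -193.   184. ]
mould [394. 203.] z 0.0629 (array([ 434.4, -196.4]), array([125.7,  58.9]), 5.6) [ 432.1 -197.5   62. ]
```

>>> nudge_tcp:
  ticks: {"plan":[[0,-0.0055,0.05,0],[0,-0.0055,0.1,0],[0,-0.0055,0.13,0],[0,-0.0055,0.15,0],[0,-0.0055,0.15,0],[0,-0.0055,0.15,0],[0,-0.0055,0.15,0]]}

```text
time: 2.45
eef_pos: [0.5151, -0.1898, 0.1528]
ee_rot: [0.74, -0.672, 0.001, -0.0]
ft_force: [1.2, 1.0, -0.1]
opening: 0.997
grasp_force: 0.0
```

```bash
python3 - <<'E'
from h import *
s=probe_bus.read_state()
p,d=vision.camera("wrist");cv2.imwrite("pics/w2.png",p[:,:,::-1]);np.savez("pics/w2.npz",d=d,p=s["eef_pos"],q=s["ee_rot"])
E
```

```text
(no output)
```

View pics/w2.png

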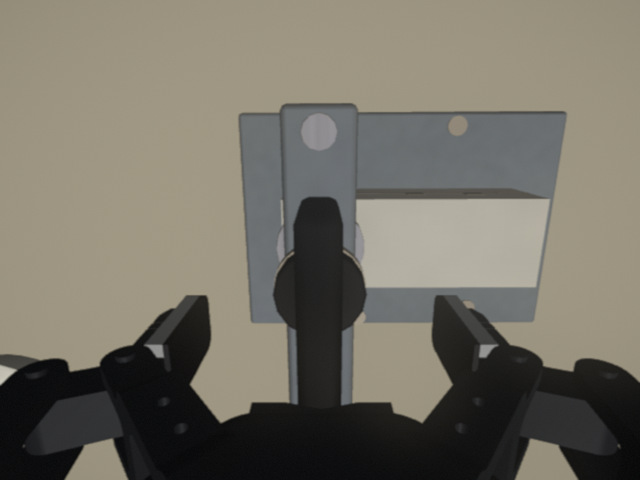

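The bar is centred at column 319, against 321 midway between the fingers, so it is aligned across the bar. The hub's disc is centred near (319,291); I'll check the position along the bar.

```bash
python3 - <<'E'
from h import *
f=np.load("pics/w2.npz");T=np.eye(4);T[:3,:3]=R.from_quat(f["q"]).as_matrix();T[:3,3]=f["p"]
W=T.copy();T=T@vision.camera_model("wrist")["hand_eye"]
def t(uv,z):
    q=ray("wrist",uv,z,T);print(q.round(4),((q-W[:3,3])@W[:3,:3]).round(4))
t([[275,291],[366,291],[319,290]],.144)   # hub left/right extremes
t([[319,198]],.184)  # far end of bar top
t([[319,131]],.128)
E
```

```text
[[ 0.5357 -0.1887  0.144 ]
 [ 0.4956 -0.1926  0.144 ]
 [ 0.5164 -0.1911  0.144 ]] [[ 0.0008 -0.0205  0.0088]
 [ 0.0009  0.0197  0.0088]
 [ 0.0013 -0.0011  0.0088]]
[[ 0.5206 -0.2383  0.184 ]] [[ 0.0488 -0.0008 -0.0312]]
[[ 0.5229 -0.2585  0.128 ]] [[ 0.0691 -0.0011  0.0249]]
```

>>> nudge_tcp:
  ticks: {"plan":[[0.001,-0.0005,0,0],[0.001,-0.0005,0,0],[0.001,-0.0005,0,0],[0.001,-0.0005,0,0],[0.001,-0.0005,0,0],[0.001,-0.0005,0,0],[0.001,-0.0005,0,0],[0.001,-0.0005,0,0]]}
  aperture: 0.0
  grip_force: 120

```text
time: 3.3
eef_pos: [0.5158, -0.19, 0.1517]
ee_rot: [0.74, -0.672, 0.001, -0.001]
ft_force: [4.0, 3.7, 4.1]
opening: 0.17
grasp_force: 117.2
```

```bash
python3 -c "
from h import *
s=probe_bus.read_state();print(s['torque'],s['joints'].round(3))"
```

```text
[ 0.50252474 -0.52233737  0.18979553] [-3.560e-01  3.280e-01  1.869e+00  1.000e-03  9.420e-01  2.689e+00]
```

Firmly gripped with small side forces. Next, the anticlockwise twist (negative tool z turn).

>>> nudge_tcp:
  ticks: {"plan":[[0,0,0,-0.1],[0,0,0,-0.2],[0,0,0,-0.3],[0,0,0,-0.4],[0,0,0,-0.5],[0,0,0,-0.6],[0,0,0,-0.6],[0,0,0,-0.6],[0,0,0,-0.6]]}

```text
time: 4.2
eef_pos: [0.5167, -0.1897, 0.152]
ee_rot: [0.906, -0.424, 0.001, -0.001]
ft_force: [7.5, 6.1, 3.2]
opening: 0.164
grasp_force: 122.7
```

```bash
python3 -c "
from h import *
s=probe_bus.read_state();print(s['torque'],s['joints'].round(3))"
```

```text
[ 0.91280131 -0.93813291 -0.09989912] [-3.560e-01  3.280e-01  1.869e+00  2.000e-03  9.410e-01  2.089e+00]
```

>>> nudge_tcp:
  ticks: {"plan":[[0,0,0,-0.13],[0,0,0,-0.26],[0,0,0,-0.39],[0,0,0,-0.52],[0,0,0,-0.65],[0,0,0,-0.78],[0,0,0,-0.91],[0,0,0,-1.04],[0,0,0,-1.17],[0,0,0,-1.3],[0,0,0,-1.43],[0,0,0,-1.56],[0,0,0,-1.69],[0,0,0,-1.82],[0,0,0,-1.95],[0,0,0,-2.05],[0,0,0,-2.05],[0,0,0,-2.05],[0,0,0,-2.05]]}

```text
time: 6.1
eef_pos: [0.5164, -0.1875, 0.152]
ee_rot: [0.832, 0.554, 0.002, -0.001]
ft_force: [8.0, 16.3, 7.1]
opening: 0.164
grasp_force: 123.7
```

```bash
python3 -c "
from h import *
s=probe_bus.read_state();print(s['torque'],s['joints'].round(3))
p,d=vision.camera('wrist');cv2.imwrite('pics/w3.png',p[:,:,::-1])"
```

```text
[ 2.70288199 -1.22881012 -0.09513259] [-0.354  0.328  1.87   0.006  0.943  0.039]
```

View pics/w3.png

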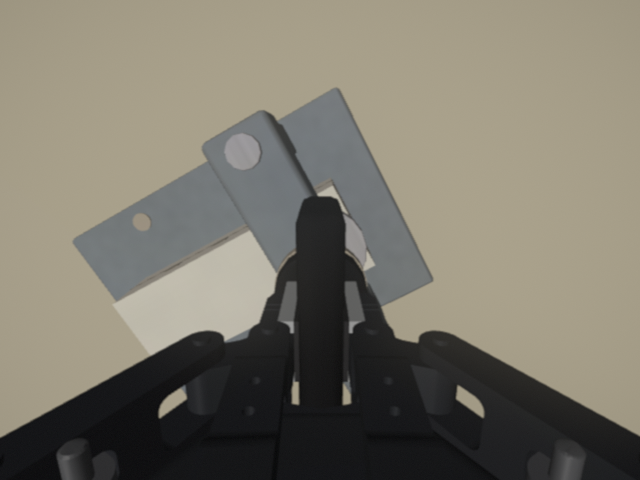

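The bar is still square between the pads (column 321) and has turned about 2.65 rad. From here I'll use small steps and watch the moment.

```bash
cat > t.py <<'E'
from h import *
s=probe_bus.read_state();print('torque',s['torque'].round(2),'q6',s['joints'][5].round(3),'tauj',s['joint_torque'][5].round(3))
E
```

>>> nudge_tcp:
  ticks: {"plan":[[0.001,0,0,-0.04],[0.001,0,0,-0.08],[0.001,0,0,-0.12],[0.001,0,0,-0.12],[0.001,0,0,-0.12]]}

```text
time: 6.65
eef_pos: [0.5162, -0.1873, 0.152]
ee_rot: [0.798, 0.603, 0.002, -0.001]
ft_force: [4.6, 11.4, 8.1]
opening: 0.17
grasp_force: 124.1
```

```bash
python3 t.py
```

```text
torque [ 2.06 -0.69 -0.05] q6 -0.079 tauj -0.07
```

>>> nudge_tcp:
  ticks: {"plan":[[0,0,0,-0.04],[0,0,0,-0.08],[0,0,0,-0.1],[0,0,0,-0.1],[0,0,0,-0.1]]}

```text
time: 7.15
eef_pos: [0.516, -0.1871, 0.1519]
ee_rot: [0.766, 0.642, 0.002, -0.001]
ft_force: [3.0, 14.1, 9.6]
opening: 0.167
grasp_force: 124.3
```

```bash
python3 t.py
```

```text
torque [ 2.24 -0.66  0.16] q6 -0.18 tauj 0.168
```

>>> nudge_tcp:
  ticks: {"plan":[[0,0,0,-0.02],[0,0,0,-0.03],[0,0,0,-0.03],[0,0,0,-0.03]]}

```text
time: 7.55
eef_pos: [0.5159, -0.1871, 0.1519]
ee_rot: [0.757, 0.654, 0.002, -0.001]
ft_force: [3.5, 13.3, 9.9]
opening: 0.162
grasp_force: 124.3
```

```bash
python3 t.py
```

```text
torque [ 2.26 -0.6   0.17] q6 -0.209 tauj 0.094
```

>>> nudge_tcp:
  ticks: {"plan":[[0,0,0,-0.03],[0,0,0,-0.06],[0,0,0,-0.06],[0,0,0,-0.06],[0,0,0,-0.06]]}

```text
time: 8.05
eef_pos: [0.516, -0.1872, 0.1519]
ee_rot: [0.737, 0.676, 0.002, -0.001]
ft_force: [3.6, 13.0, 9.9]
opening: 0.167
grasp_force: 124.1
```

```bash
python3 t.py;python3 t.py
```

```text
torque [ 2.16 -0.61 -0.19] q6 -0.269 tauj -0.205
torque [ 2.16 -0.61 -0.19] q6 -0.269 tauj -0.205
```

```bash
cat > t.py <<'E'
from h import *
L=[]
for i in range(5):
    s=probe_bus.read_state();L.append([s['torque'][2],s['joint_torque'][5],s['joints'][5]]);vision.camera('wrist')
print(np.round(L,3).tolist(),'MEAN',np.mean(L,0).round(3))
E
python3 t.py
```

```text
[[-0.191, -0.205, -0.269], [-0.152, -0.204, -0.269], [-0.132, -0.204, -0.269], [-0.187, -0.204, -0.269], [-0.214, -0.204, -0.269]] MEAN [-0.175 -0.204 -0.269]
```

>>> nudge_tcp:
  ticks: {"plan":[[0,0,0,-0.03],[0,0,0,-0.06],[0,0,0,-0.06],[0,0,0,-0.06]]}

```text
time: 8.7
eef_pos: [0.5158, -0.1871, 0.1518]
ee_rot: [0.716, 0.698, 0.001, -0.001]
ft_force: [3.4, 11.8, 20.7]
opening: 0.172
grasp_force: 125.8
```

```bash
python3 t.py
```

```text
[[-0.001, -0.045, -0.329], [-0.097, -0.066, -0.329], [-0.054, -0.082, -0.329], [-0.034, -0.057, -0.329], [-0.043, -0.057, -0.329]] MEAN [-0.046 -0.061 -0.329]
```

>>> nudge_tcp:
  ticks: {"plan":[[0,0,0,-0.04],[0,0,0,-0.08],[0,0,0,-0.08],[0,0,0,-0.08]]}

```text
time: 9.35
eef_pos: [0.5158, -0.1871, 0.1519]
ee_rot: [0.688, 0.726, 0.001, -0.001]
ft_force: [1.7, 13.2, 10.6]
opening: 0.167
grasp_force: 124.4
```

```bash
python3 t.py
```

```text
[[0.012, -0.013, -0.409], [0.019, 0.001, -0.409], [0.019, -0.001, -0.409], [0.009, -0.005, -0.409], [0.045, -0.008, -0.409]] MEAN [ 0.021 -0.005 -0.409]
```

>>> nudge_tcp:
  ticks: {"plan":[[0,0,0,-0.04],[0,0,0,-0.07],[0,0,0,-0.07],[0,0,0,-0.07]]}

```text
time: 10.0
eef_pos: [0.5157, -0.1872, 0.1519]
ee_rot: [0.662, 0.75, 0.001, -0.001]
ft_force: [1.9, 12.6, 11.6]
opening: 0.165
grasp_force: 124.6
```

```bash
python3 t.py
```

```text
[[0.045, -0.013, -0.479], [0.042, 0.01, -0.479], [0.006, 0.013, -0.479], [0.003, 0.013, -0.479], [0.004, 0.012, -0.479]] MEAN [ 0.02   0.007 -0.479]
```

>>> nudge_tcp:
  ticks: {"plan":[[0,0,0,-0.04],[0,0,0,-0.08],[0,0,0,-0.08],[0,0,0,-0.08]]}

```text
time: 10.65
eef_pos: [0.5155, -0.1871, 0.1519]
ee_rot: [0.631, 0.775, 0.001, -0.001]
ft_force: [0.6, 13.0, -7.0]
opening: 0.164
grasp_force: 121.6
```

```bash
python3 t.py
```

```text
[[-0.009, -0.045, -0.559], [0.013, -0.028, -0.559], [-0.043, -0.011, -0.559], [-0.03, -0.002, -0.559], [0.01, 0.0, -0.559]] MEAN [-0.012 -0.017 -0.559]
```

>>> nudge_tcp:
  ticks: {"plan":[[0,0,0,-0.04],[0,0,0,-0.06],[0,0,0,-0.06],[0,0,0,-0.06]]}

```text
time: 11.3
eef_pos: [0.5156, -0.1872, 0.1519]
ee_rot: [0.608, 0.794, 0.001, -0.001]
ft_force: [1.5, 12.6, 11.1]
opening: 0.166
grasp_force: 124.7
```

```bash
python3 t.py
```

```text
[[-0.264, -0.268, -0.619], [-0.28, -0.248, -0.619], [-0.239, -0.245, -0.619], [-0.293, -0.244, -0.619], [-0.263, -0.244, -0.619]] MEAN [-0.268 -0.25  -0.619]
```

>>> nudge_tcp:
  ticks: {"plan":[[0,0,0,-0.02],[0,0,0,-0.03],[0,0,0,-0.03],[0,0,0,-0.03]]}

```text
time: 11.95
eef_pos: [0.5153, -0.1871, 0.1518]
ee_rot: [0.596, 0.803, 0.001, -0.001]
ft_force: [3.3, 12.5, 11.4]
opening: 0.165
grasp_force: 124.4
```

```bash
python3 t.py
```

```text
[[-0.055, -0.036, -0.649], [0.075, 0.014, -0.649], [0.138, 0.152, -0.649], [-0.027, 0.034, -0.649], [0.032, -0.013, -0.649]] MEAN [ 0.033  0.03  -0.649]
```

>>> nudge_tcp:
  ticks: {"plan":[[0,0,0,-0.04],[0,0,0,-0.07],[0,0,0,-0.07],[0,0,0,-0.07]]}

```text
time: 12.6
eef_pos: [0.5154, -0.1872, 0.1519]
ee_rot: [0.568, 0.823, 0.001, -0.001]
ft_force: [0.1, 12.5, 11.5]
opening: 0.168
grasp_force: 124.8
```

```bash
python3 t.py
```

```text
[[-0.121, -0.15, -0.719], [-0.111, -0.124, -0.719], [-0.136, -0.118, -0.719], [-0.125, -0.116, -0.719], [-0.075, -0.116, -0.719]] MEAN [-0.113 -0.125 -0.719]
```

>>> nudge_tcp:
  ticks: {"plan":[[0,0,0,-0.03],[0,0,0,-0.05],[0,0,0,-0.05],[0,0,0,-0.05]]}

```text
time: 13.25
eef_pos: [0.5152, -0.1873, 0.1519]
ee_rot: [0.547, 0.837, 0.001, -0.001]
ft_force: [-0.5, 10.6, 11.3]
opening: 0.167
grasp_force: 124.8
```

```bash
python3 t.py
```

```text
[[-0.084, -0.106, -0.769], [-0.107, -0.101, -0.769], [-0.133, -0.144, -0.769], [-0.107, -0.131, -0.769], [-0.081, -0.117, -0.769]] MEAN [-0.102 -0.12  -0.769]
```

>>> nudge_tcp:
  ticks: {"plan":[[0,0,0,-0.04],[0,0,0,-0.08],[0,0,0,-0.08],[0,0,0,-0.08]]}

```text
time: 13.9
eef_pos: [0.5151, -0.1873, 0.1519]
ee_rot: [0.513, 0.858, 0.001, -0.001]
ft_force: [0.1, 10.9, 10.2]
opening: 0.17
grasp_force: 125.0
```

```bash
python3 t.py
```

```text
[[-0.329, -0.357, -0.849], [-0.374, -0.329, -0.849], [-0.293, -0.325, -0.849], [-0.339, -0.325, -0.849], [-0.266, -0.325, -0.849]] MEAN [-0.32  -0.332 -0.849]
```

>>> nudge_tcp:
  ticks: {"plan":[[0,0,0,-0.03],[0,0,0,-0.05],[0,0,0,-0.05],[0,0,0,-0.05]]}

```text
time: 14.55
eef_pos: [0.5151, -0.1873, 0.1519]
ee_rot: [0.492, 0.871, 0.001, -0.001]
ft_force: [-1.6, 12.6, 14.0]
opening: 0.17
grasp_force: 125.1
```

```bash
python3 t.py
```

```text
[[-0.774, -0.783, -0.898], [-0.791, -0.768, -0.898], [-0.77, -0.765, -0.898], [-0.784, -0.763, -0.898], [-0.791, -0.765, -0.898]] MEAN [-0.782 -0.769 -0.898]
```

The moment rose steadily from -0.1 to -0.32 to -0.78 N m over 0.13 rad, beyond the stick-slip friction level, so the stop is reached at about 0.1 rad. I'll ease back and let go.

>>> nudge_tcp:
  ticks: {"plan":[[0,0,0,0.05],[0,0,0,0.1],[0,0,0,0.1]]}

```text
time: 15.1
eef_pos: [0.5152, -0.1872, 0.1519]
ee_rot: [0.535, 0.845, 0.001, -0.001]
ft_force: [-0.4, 11.9, 12.2]
opening: 0.168
grasp_force: 125.0
```

>>> nudge_tcp:
  ticks: {"plan":[[0,0,0,0],[0,0,0,0],[0,0,0,0],[0,0,0,0],[0,0,0,0],[0,0,0,0]]}
  aperture: 1.0

```text
time: 15.7
eef_pos: [0.5152, -0.1892, 0.1512]
ee_rot: [0.534, 0.846, -0.0, -0.0]
ft_force: [-0.5, 0.7, -0.2]
opening: 0.999
grasp_force: 0.0
```

>>> nudge_tcp:
  ticks: {"plan":[[0,0,-0.04,0],[0,0,-0.08,0],[0,0,-0.12,0],[0,0,-0.14,0],[0,0,-0.14,0],[0,0,-0.14,0]]}

```text
time: 16.3
eef_pos: [0.5152, -0.1891, 0.291]
ee_rot: [0.534, 0.846, -0.0, 0.0]
ft_force: [0.7, -1.2, -0.4]
opening: 1.002
grasp_force: 0.0
```

```bash
python3 - <<'E'
from h import *
for n in("top","side"):
    p,d=vision.camera(n);cv2.imwrite(f"pics/{n}1.png",p[:,:,::-1]);np.save(f"pics/{n}1.npy",d)
a=cv2.imread("pics/side1.png")[140:260,300:460];b=cv2.imread("pics/top1.png")[220:360,320:480]
cv2.imwrite("pics/c1.png",np.hstack([cv2.resize(a,(400,300)),cv2.resize(b,(343,300))]))
E
```

```text
(no output)
```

View pics/c1.png

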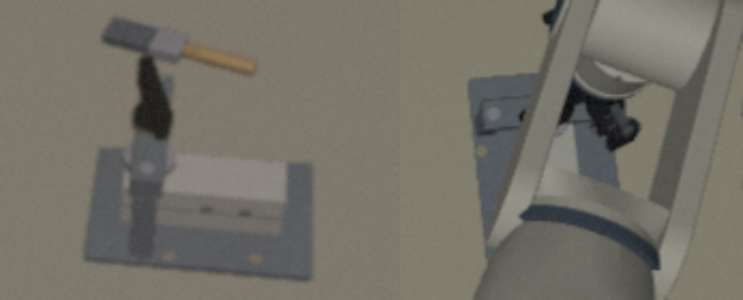

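The crops show the knob's bar turned (at about (150,90)) and the mould still in place in the press, level. Next I'll move above the mould's grip point.

>>> nudge_tcp:
  ticks: {"plan":[[0.015,-0.04,0,-0.2],[0.031,-0.084,0,-0.4],[0.031,-0.084,0,-0.6],[0.031,-0.084,0.04,-0.8],[0.031,-0.084,0.08,-1.0],[0.031,-0.084,0.12,-1.224],[0.031,-0.084,0.14,-1.224],[0.031,-0.084,0.14,-1.224],[0.031,-0.084,0.14,-1.224],[0.031,-0.084,0.14,-1.224],[0.031,-0.084,0.14,-1.224]]}

```text
time: 17.5
eef_pos: [0.4263, -0.1973, 0.1514]
ee_rot: [-0.047, 0.999, -0.0, 0.0]
ft_force: [-0.2, 0.2, 0.1]
opening: 1.005
grasp_force: 0.0
```

```bash
python3 - <<'E'
from h import *
s=probe_bus.read_state();print(s["joints"].round(3),s["ee_rot"])
p,d=vision.camera("wrist");cv2.imwrite("pics/w4.png",p[:,:,::-1]);np.savez("pics/w4.npz",d=d,p=s["eef_pos"],q=s["ee_rot"])
E
```

```text
[-0.437  0.214  2.033  0.     0.894 -2.102] [-4.74220596e-02  9.98874929e-01 -6.72977318e-05  1.40055040e-04]
```

View pics/w4.png

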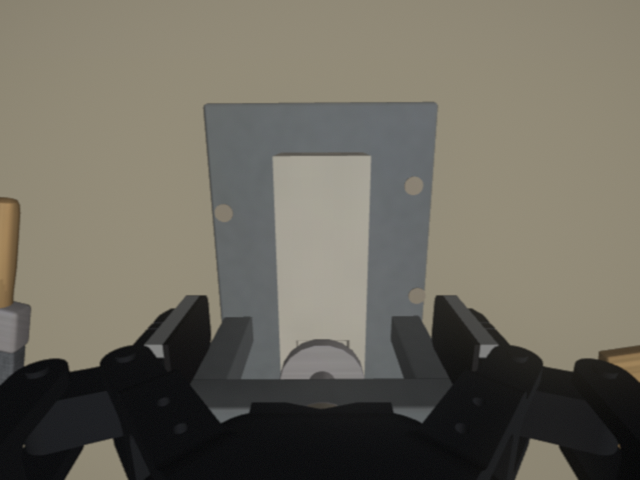

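The mould is centred between the fingers (columns 274–370, midpoint 322 against 321), with its front edge at row 155. I'll check the grip offset and descend.

```bash
python3 - <<'E'
from h import *
f=np.load("pics/w4.npz");W=np.eye(4);W[:3,:3]=R.from_quat(f["q"]).as_matrix();W[:3,3]=f["p"]
T=W@vision.camera_model("wrist")["hand_eye"];q=ray("wrist",[[322,156],[278,270],[368,270]],.062,T);print(q.round(4),((q-W[:3,3])@W[:3,:3]).round(4))
E
```

```text
[[ 0.372  -0.2021  0.062 ]
 [ 0.4486 -0.2241  0.062 ]
 [ 0.4429 -0.1645  0.062 ]] [[ 0.0545  0.0004  0.0894]
 [-0.0197 -0.0288  0.0894]
 [-0.0197  0.0311  0.0894]]
```

>>> nudge_tcp:
  ticks: {"plan":[[0,0,0.05,0],[0,0,0.1,0],[0,0,0.12,0],[0,0,0.133,0],[0,0,0.133,0],[0,0,0.133,0],[0,0,0.133,0]]}

```text
time: 18.25
eef_pos: [0.4273, -0.1978, 0.0196]
ee_rot: [-0.049, 0.999, -0.001, 0.001]
ft_force: [0.3, -0.5, -0.1]
opening: 0.998
grasp_force: 0.0
```

>>> nudge_tcp:
  ticks: {"plan":[[0,0,0,0],[0,0,0,0],[0,0,0,0],[0,0,0,0],[0,0,0,0],[0,0,0,0]]}
  aperture: 0.0
  grip_force: 100

```text
time: 18.85
eef_pos: [0.4268, -0.1975, 0.0195]
ee_rot: [-0.049, 0.999, -0.0, 0.001]
ft_force: [-2.0, 2.3, 11.5]
opening: 0.69
grasp_force: 106.2
```

>>> nudge_tcp:
  ticks: {"plan":[[0,0,-0.0015,0],[0.015,0,-0.0015,0],[0.035,0,-0.0015,0],[0.055,0,-0.0015,0],[0.075,0,-0.0015,0],[0.09,0,-0.0015,0],[0.1,0,-0.0015,0],[0.1,0,-0.0015,0],[0.1,0,-0.0015,0]]}

```text
time: 19.75
eef_pos: [0.3266, -0.2072, 0.0198]
ee_rot: [-0.049, 0.999, 0.0, -0.0]
ft_force: [0.9, 0.1, -5.9]
opening: 0.693
grasp_force: 108.7
```

>>> nudge_tcp:
  ticks: {"plan":[[0,0,-0.015,0],[0,0,-0.035,0],[0,0,-0.06,0],[0,0,-0.08,0],[0,0,-0.1,0],[0,0,-0.1,0],[0,0,-0.1,0]]}

```text
time: 20.45
eef_pos: [0.327, -0.2071, 0.1195]
ee_rot: [-0.049, 0.999, -0.0, 0.0]
ft_force: [-0.2, 0.9, -7.1]
opening: 0.692
grasp_force: 110.4
```

```bash
python3 - <<'E'
from h import *
p,d=vision.camera("side");s=probe_bus.read_state();print(s["ee_rot"],s["joints"].round(3));cv2.imwrite("pics/s2.png",p[100:400,200:640,::-1])
E
```

```text
[-4.92835777e-02  9.98784730e-01  2.51899293e-04 -3.58195982e-04] [-0.568  0.147  2.221 -0.     0.775 -2.238]
```

View pics/s2.png

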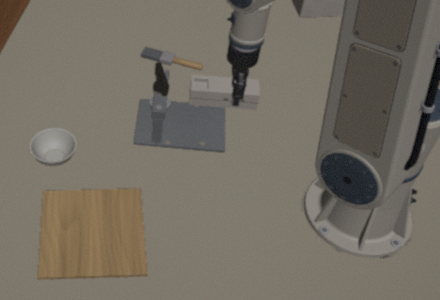

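The side view shows the mould held level in the gripper, at about (225,90) in the crop, clear of the press with the pour-hole end towards it. I'll carry it round in front of the press to above the board.

>>> nudge_tcp:
  ticks: {"plan":[[0,0.02,-0.02,0],[0,0.05,-0.04,0],[0,0.085,-0.05,0],[0,0.12,-0.05,0],[-0.02,0.145,-0.05,0],[-0.045,0.17,-0.05,0],[-0.07,0.195,-0.05,0],[-0.095,0.22,-0.05,0],[-0.12,0.245,-0.05,0],[-0.145,0.27,-0.05,0],[-0.17,0.295,-0.05,0],[-0.195,0.32,-0.05,0],[-0.22,0.345,-0.05,0],[-0.245,0.365,-0.05,0],[-0.27,0.378,-0.04,0],[-0.28,0.378,-0.01,0],[-0.28,0.378,0.02,0],[-0.28,0.378,0.04,0],[-0.28,0.378,0.04,0],[-0.28,0.378,0.04,0]]}

```text
time: 22.5
eef_pos: [0.5675, 0.1964, 0.0784]
ee_rot: [-0.049, 0.999, -0.0, -0.001]
ft_force: [-0.2, 0.2, -5.9]
opening: 0.688
grasp_force: 111.2
```

```bash
python3 - <<'E'
from h import *
s=probe_bus.read_state();print(s["ee_rot"],s["joints"].round(3))
p,d=vision.camera("side");q,_=vision.camera("top")
cv2.imwrite("pics/s3.png",np.hstack([p[180:480,150:500,::-1],q[120:420,130:480,::-1]]))
E
```

```text
[-4.90896031e-02  9.98793419e-01 -3.75077740e-04 -1.33276426e-03] [ 0.331  0.497  1.801  0.     0.847 -1.338]
```

View pics/s3.png

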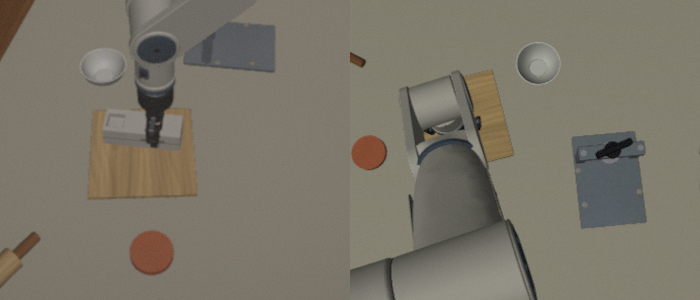

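The side view shows the mould level above the board, at about (142,128) in the crop, and the knob's bar is turned in the top view. I'll lower it slowly.

>>> nudge_tcp:
  ticks: {"plan":[[0,0,0.015,0],[0,0,0.03,0],[0,0,0.038,0],[0,0,0.044,0],[0,0,0.048,0],[0,0,0.05,0],[0,0,0.05,0],[0,0,0.05,0]]}

```text
time: 23.4
eef_pos: [0.5685, 0.1967, 0.0301]
ee_rot: [-0.049, 0.999, 0.0, 0.0]
ft_force: [0.4, -0.3, -6.8]
opening: 0.694
grasp_force: 111.7
```

>>> nudge_tcp:
  ticks: {"plan":[[0,0,0.001,0],[0,0,0.002,0],[0,0,0.002,0],[0,0,0.002,0]]}

```text
time: 23.8
eef_pos: [0.5682, 0.1965, 0.0278]
ee_rot: [-0.049, 0.999, 0.0, 0.0]
ft_force: [0.2, -0.6, -6.4]
opening: 0.691
grasp_force: 111.7
```

>>> nudge_tcp:
  ticks: {"plan":[[0,0,0.001,0],[0,0,0.0015,0],[0,0,0.0015,0],[0,0,0.0015,0]]}

```text
time: 24.2
eef_pos: [0.5682, 0.1965, 0.0263]
ee_rot: [-0.049, 0.999, -0.0, -0.0]
ft_force: [-0.3, -0.5, -6.2]
opening: 0.692
grasp_force: 111.7
```

>>> nudge_tcp:
  ticks: {"plan":[[0,0,0.0005,0],[0,0,0.001,0],[0,0,0.001,0],[0,0,0.001,0]]}

```text
time: 24.6
eef_pos: [0.5682, 0.1965, 0.0256]
ee_rot: [-0.049, 0.999, 0.0, 0.0]
ft_force: [-3.1, -0.9, -0.7]
opening: 0.687
grasp_force: 112.5
```

Touching down: the weight is now carried by the board. I'll open and retreat.

>>> nudge_tcp:
  ticks: {"plan":[[0,0,0.0005,0],[0,0,0.0005,0],[0,0,0.0005,0]]}

```text
time: 24.9
eef_pos: [0.5682, 0.1966, 0.0256]
ee_rot: [-0.049, 0.999, 0.0, 0.0]
ft_force: [-5.0, -0.3, 6.5]
opening: 0.693
grasp_force: 113.5
```

>>> nudge_tcp:
  ticks: {"plan":[[0,0,0,0],[0,0,0,0],[0,0,0,0],[0,0,0,0],[0,0,0,0]]}
  aperture: 1.0

```text
time: 25.4
eef_pos: [0.5684, 0.1966, 0.0248]
ee_rot: [-0.049, 0.999, 0.0, 0.0]
ft_force: [0.3, 0.6, -0.0]
opening: 0.999
grasp_force: 0.0
```

>>> nudge_tcp:
  ticks: {"plan":[[0,0,-0.02,0],[0,0,-0.06,0],[0,0,-0.11,0],[0,0,-0.16,0],[0,0,-0.2,0],[0,0,-0.2,0],[0,0,-0.2,0],[0,0,-0.2,0]]}

```text
time: 26.2
eef_pos: [0.5674, 0.1962, 0.2234]
ee_rot: [-0.049, 0.999, -0.0, -0.001]
ft_force: [-0.4, -0.2, 0.0]
opening: 1.0
grasp_force: 0.0
```

```bash
python3 - <<'E'
from h import *
s=probe_bus.read_state();p,d=vision.camera("wrist");W=np.eye(4);W[:3,:3]=R.from_quat(s["ee_rot"]).as_matrix();W[:3,3]=s["eef_pos"]
m=vision.camera_model("wrist");T=W@m["hand_eye"];P=cloud(d,m["mtx"],T);z=cv2.medianBlur(P[...,2].astype(np.float32),5)
q,_=vision.camera("side");cv2.imwrite("pics/e.png",np.hstack([cv2.resize(p,(400,300)),q[180:480,150:500]])[:,:,::-1])
hsv=cv2.cvtColor(p,cv2.COLOR_RGB2HSV).astype(int);k=(z>.06)&(z<.075)&(hsv[...,1]<50)&(hsv[...,2]>110)
k=cv2.morphologyEx(k.astype(np.uint8),cv2.MORPH_OPEN,np.ones((3,3)));_,l,st,ce=cv2.connectedComponentsWithStats(k);i=1+st[1:,4].argmax();v,u=np.nonzero(l==i)
print('mould',rect(ray("wrist",np.c_[u,v],.068,T)),np.median(z[v,u]),st[i])
A=np.c_[P[v,u][:,:2],np.ones(len(u))];ok=abs(P[v,u][:,2]-.068)<.01;print('plane',np.linalg.lstsq(A[ok],P[v,u][ok,2],rcond=None)[0])
E
```

```text
mould (array([598. , 199.3]), array([170.4,  59.6]), 5.9) 0.06900714 [  284   152    75   194 12179]
plane [-0.00048337  0.0001778   0.06925376]
```

View pics/e.png

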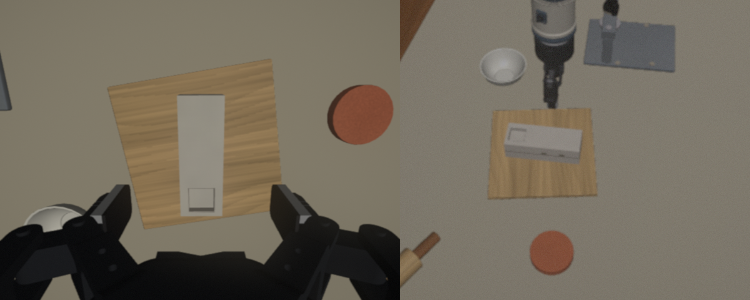

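The mould lies flat at (0.598, 0.199), in the middle of the board (wrist crop: mould at about (201,155), board at about (201,146)). The gripper is clear and the bystanders are in place.

```bash
python3 -c "
from cell import manip, vision, probe_bus, job_done
print(job_done())"
```

```text
the job is handed in; nothing more can be done
None
```

I broke the knob loose, unscrewed it to its sprung stop without forcing it, and set the mould down level on the middle of the board. The job was handed in at about 26 s; no verdict was returned.

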